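# Switch on the dust extractor at its guarded switch

### The arm

A 6-joint arm with a two-finger parallel gripper is mounted at the origin on the work surface. World frame = base frame: x ahead of the robot, y to its left, z up, the work surface at z = 0. Lengths are in m, angles in rad, forces in N, time in s.
With the tool pointing down it reaches from about 0.35 to 0.775 m from the base axis. Payload 5.5 kg.
Tool frame: the origin (TCP) lies between the finger pads; the fingertips stand 11 mm ahead of it and the grasp point (between the pads) lies 8 mm behind it (tips_ahead is the distance from the TCP to the fingertips, in m); z points along the fingers, y is the line along which they close (so a half turn about z gives the same grasp; the last joint's range is limited). The gripper opens to 85 mm and grips with 20 to 120 N. Pads are 22 mm wide; open, the fingers measure 114 mm over their backs; the gripper's body (76 mm by 85 mm) begins 54 mm behind the grasp point. The pads swing forward as they close: fully open they stand 13 mm farther back than shut.
Start: joints at [1.055, 0.313, 0.046, 1.304, 0, 1.431], TCP at [0.211, 0.535, 0.242] pointing down, gripper open.
Joint ranges: [-2.76, 2.76], [-0.86, 1.69], [-1.03, 1.26], [-2.2, 2.34], [-1.47, 1.5], [-3.14, 3.14]. Speed limits (rad/s): [2.57, 2.57, 3.14, 3.14, 3.14, 3.14].

### API

Orientations are given as a unit quaternion [w, x, y, z].
In Python, from workcell import * gives the robot as it stands. The module is installed in compiled form; this text tells all that it offers.
- The arm moves only by the tool jog_arm, never from a script. Its argument "moves" is a list of rows, each an object with "fingers": the closure, from 0 (fully open) to 1 (shut); "slide": the shift along the tool's x, y, z in mm, a list of three; "angular": the turn, a rotation vector about the tool's x, y, z in degrees, a list of three. A call has 1 to 10 rows; each row is the pose to reach, as a shift and turn from the pose commanded when the call began, along the tool's axes at that moment; what a row does not reach only later rows make up. A row lasts 1/12 s, in which the tool goes at most 41.7 mm and 7.16 degrees, less where a joint would pass 70% of its speed; a pose out of reach is approached as far as the arm can. A call with a gripper value outside its range is refused whole. The fingers move at their own pace and stop on an object; "squeeze" is the grip in N (left out, the last holds). Time passes only in rows, so rows that repeat a pose let the fingers close. It gives the time, the measured TCP pose, the force, the opening and the grip force at its end, in the units of the state.
- get_state(): the state, without advancing time (a new reading comes with each control period).
- read_camera(name): name is "scene" or "side" or "wrist"; returns a dict with "color" (384x512x3 uint8, red, green, blue), "fovy" (degrees; the focal length in pixels is half the picture's height over the tangent of half this angle, whatever the lens; pixels are square), "cx", "cy" (the principal point, pixels), "D" ([k1, k2, p1, p2, k3] as OpenCV has them; the pictures are not rectified), "world_from_camera" (4x4, takes a point from camera to world coordinates); the wrist camera has in their place "tool_from_camera" (4x4, takes a point from camera to tool coordinates, whose origin is the TCP and whose axes are the flange's). Camera axes: x right, y down, z forward; pixel columns grow to the right and rows downward; lengths in m; the calibration is good to about 2 mm. A picture is of the moment at which its call begins: read the wrist's pose just before it. There is no depth.
- hand_in(): hands the job in; it is judged then, once.
Trained networks look in a picture, given as the dict that the camera call returned (one of the last four; its "shot" number tells which), for a name from the list of things; names that differ only in an ending like _2 or _b are one class to them, and where a whole thing is asked for, a point or a joint stands for the part that bears it (a point fixed in the world has none). Each returns a list of dicts, best first, with "p" (0 to 1); they miss things now and then, are a little off and sometimes report something else, mostly with a low value. They report only what shows in the picture. A call takes as long as a camera call. They do not tell look-alikes from the thing itself.
- look_for(target, picture): "point" ([column, row] in pixels, amid what is visible of it).
- tip_of(target, picture): "point" ([column, row] in pixels: a listed point, or the origin of a listed thing).
The state is a dict: "clock": time; "joint_pos": joint angles; "qvel": joint speeds; "tau": joint torques, N m; "tcp_pos": TCP position; "orientation": TCP orientation; "wrist_force": force on the tool from outside, world axes, zero at the start; "ft_torque": the same for the moment, N m; "finger_gap": finger opening in m; "grip_force": force on a finger pad.
Only numpy, scipy, OpenCV 4.12 (cv2) and the standard library are available. Lean on these libraries where they do the work, as an engineer would, in place of code of your own. Each camera call takes 0.05 s, during which the arm holds its last target. There are 200 camera calls.

### The job

Switch on the dust extractor: with a finger lift the yellow guard on its switch box, flip the toggle beneath it over to the front, away from the guard's hinge, and take the finger out so that the guard drops fully shut over the switched-on toggle. Leave the lathe's switch under the red guard alone, and do not pick up or shift the things lying on the bench.

Things in the scene. Friction and masses are not known exactly. Their poses are not given: they have to be found in the camera images.
- extractor_box: Grey metal switch box of the dust extractor, screwed to the bench: 150 mm long (x), 90 mm wide (y), lid 60 mm above the bench. Origin: centre of its underside, on the bench. +x points from its front (robot side) to its back. On the lid: a yellow hinged guard over a toggle; behind it, at x = +60 mm, a pilot lamp 11 mm high. A steel conduit leaves the back, to x = 116 mm.
- extractor_guard (a joint): Hinge of the yellow translucent guard, a hood open at the front. Pin along the box's y axis, at x = +35 mm in the box frame, 70 mm above the bench. 0 = shut; grows as the front swings up and back, to a stop at 1.5 rad. A weak spring and its weight shut it from any angle (under 1 N at the tab): it never stays up by itself.
- extractor_tab (a point): Front of the yellow guard's 40 mm wide thumb tab, 62 mm before the pin and 103 mm above the bench when shut. A finger goes in under it from the front. Shut guard: roof underside 100 mm above the bench, from the pin to 54 mm before it, 2.5 mm thick; cheeks at both sides (61 mm clear between, 66 mm outside) reach down to 64 mm above the bench; all turns with the hinge.
- extractor_toggle (a joint): Steel toggle under the yellow guard. 0 = off, leaning 0.4 rad to the back (to the hinge); 0.8 = on, leaning 0.4 rad to the front. Pivot at x = +7 mm in the box frame, on its centre line, 66 mm above the bench, axis along y; bat 30 mm long, 6 mm thick at the foot, 10 mm at the end. It snaps over at its middle (0.4); about 2 N at the tip start it.
- extractor_toggle_tip (a point): Tip of that toggle: when off 12 mm behind the pivot and 94 mm above the bench, when on 12 mm in front of it.
- lathe_box: Grey metal switch box of the wood lathe, screwed to the bench: 150 mm long (x), 90 mm wide (y), lid 60 mm above the bench. Origin: centre of its underside, on the bench. +x points from its front (robot side) to its back. On the lid: a red hinged guard over a toggle; behind it, at x = +60 mm, a pilot lamp 11 mm high. A steel conduit leaves the back, to x = 116 mm.
- lathe_guard (a joint): Hinge of the red translucent guard, a hood open at the front. Pin along the box's y axis, at x = +35 mm in the box frame, 70 mm above the bench. 0 = shut; grows as the front swings up and back, to a stop at 1.5 rad. A weak spring and its weight shut it from any angle (under 1 N at the tab): it never stays up by itself.
- lathe_tab (a point): Front of the red guard's 40 mm wide thumb tab, 62 mm before the pin and 103 mm above the bench when shut. A finger goes in under it from the front. Shut guard: roof underside 100 mm above the bench, from the pin to 54 mm before it, 2.5 mm thick; cheeks at both sides (61 mm clear between, 66 mm outside) reach down to 64 mm above the bench; all turns with the hinge.
- lathe_toggle (a joint): Steel toggle under the red guard. 0 = off, leaning 0.4 rad to the back (to the hinge); 0.8 = on, leaning 0.4 rad to the front. Pivot at x = +7 mm in the box frame, on its centre line, 66 mm above the bench, axis along y; bat 30 mm long, 6 mm thick at the foot, 10 mm at the end. It snaps over at its middle (0.4); about 2 N at the tip start it.
- lathe_toggle_tip (a point): Tip of that toggle: when off 12 mm behind the pivot and 94 mm above the bench, when on 12 mm in front of it.
- wax_tin: Round wax tin with green lid, 75 mm across, 42 mm high, loose, standing between the boxes. Origin: centre of its underside.
- spokeshave: Spokeshave, 270 mm long along its y axis, 40 mm wide, 36 mm high, loose. Origin: centre of its underside.
- sanding_block: Cork sanding block wrapped in brown paper, 110 (x) x 64 x 32 mm, loose. Origin: centre of its underside.
There are look-alikes about, which are no part of the job. What is shaped like the extractor_box but blue is not meant. What is shaped like the wax_tin but orange is not meant.

How it is judged:
On the way, in this order (a step that is already met when the one before it is completed fails the run):
1. the yellow guard is lifted well clear (over 0.5 rad) with the toggle still off (value of joint extractor_guard above 0.5 rad and value of joint extractor_toggle below 0.2 rad), for 0.05 s.
2. the toggle is over at on while the guard is still off its seat (value of joint extractor_toggle above 0.7 rad and value of joint extractor_guard above 0.15 rad), for 0.05 s.
3. the guard has dropped shut (value of joint extractor_guard below 0.05 rad), for 0.2 s.
At the end, for the whole second after the job is handed in: The extractor's toggle is on (over 0.7 of 0.8 rad) under its shut yellow guard (within 0.05 rad), the lathe's toggle is off (within 0.1 rad) under its shut red guard (within 0.05 rad), and the tin, spokeshave and sanding block lie at rest within 20 mm of where they were (value of joint extractor_toggle above 0.7 rad and value of joint each of extractor_guard, lathe_guard below 0.05 rad and value of joint lathe_toggle below 0.1 rad and distance of each of wax_tin, spokeshave, sanding_block from where it was at the start of the episode below 0.02 m and linear speed of each of wax_tin, spokeshave, sanding_block below 0.02 m/s); the robot touches nothing.
It fails at once if the lathe's red guard is lifted or its toggle moved (value of joint lathe_guard above 0.25 rad or value of joint lathe_toggle above 0.2 rad).
It fails at once if a thing on the bench is shifted or tipped by over 20 mm (distance of any of wax_tin, spokeshave, sanding_block from where it was at the start of the episode above 0.02 m).
It fails at once if a thing on the bench is picked up (height (world z) of any of wax_tin, spokeshave, sanding_block above 0.012 m).
It also fails if it takes over 38 s, if anything falls off the work surface, if the arm or the gripper's body presses on something with over 40 N, if the wrist force passes 120 N, or if a joint passes its speed limit or range.

## Working session

There is one attempt and no reset: what is moved stays moved. The work goes in short steps, Python scripts to look and compute and a tool call to move; the robot and the scene stay as the last step left them, time stands still between calls to the robot, and variables do not carry over. Pictures are saved under pics/ and viewed, at most 10 in all, crops included, and the job is handed in when it is done.

Besides the shell and the picture viewer there is one more tool, called by a JSON object that holds its "op" and its "data". jog_arm: Moves the arm, as the interface text tells. Its arguments: {"type":"object","properties":{"moves":{"type":"array","items":{"type":"object","properties":{"fingers":{"type":"number"},"slide":{"type":"array","items":{"type":"number"}},"angular":{"type":"array","items":{"type":"number"}}}}},"squeeze":{"type":"number"}},"required":["moves"]}

```bash
mkdir -p pics; cat > h.py <<'E'
from workcell import *
import numpy as np, cv2
from scipy.spatial.transform import Rotation as R
def K(p):
    f=p["color"].shape[0]/2/np.tan(np.radians(p["fovy"])/2)
    return np.array([[f,0,p["cx"]],[0,f,p["cy"]],[0,0,1]])
def wfc(p,st=None):
    if "world_from_camera" in p: return np.array(p["world_from_camera"])
    T=np.eye(4);q=st["orientation"];T[:3,:3]=R.from_quat([q[1],q[2],q[3],q[0]]).as_matrix();T[:3,3]=st["tcp_pos"]
    return T@np.array(p["tool_from_camera"])
def ray(p,px,T):
    u=cv2.undistortPoints(np.array([[px]],float),K(p),np.array(p["D"],float))[0,0]
    return T[:3,3],T[:3,:3]@np.array([u[0],u[1],1])
def atz(p,px,z,T):
    o,d=ray(p,px,T);return o+d*(z-o[2])/d[2]
def proj(p,X,T):
    Ti=np.linalg.inv(T)
    return cv2.projectPoints(np.array(X,float).reshape(-1,3),cv2.Rodrigues(Ti[:3,:3])[0],Ti[:3,3],K(p),np.array(p["D"],float))[0][:,0]
def save(p,n): cv2.imwrite("pics/"+n+".png",cv2.cvtColor(p["color"],cv2.COLOR_RGB2BGR))
E
python3 - <<'E'
from h import *
st=get_state();print(st)
zs=dict(extractor_tab=.103,extractor_box=0,extractor_toggle_tip=.094,lathe_tab=.103,lathe_box=0,wax_tin=0,spokeshave=0,sanding_block=0)
ims=[]
for c in ("scene","side"):
    p=read_camera(c);T=wfc(p,st);ims.append(p["color"]);print(c,T.round(3).tolist())
    for n,z in zs.items():
        for d in tip_of(n,p)[:3]: print(n,round(d["p"],2),np.round(d["point"]),atz(p,d["point"],z,T).round(3))
im=np.hstack(ims);cv2.imwrite("pics/a.png",cv2.cvtColor(ims[0],cv2.COLOR_RGB2BGR));cv2.imwrite("pics/b.png",cv2.cvtColor(ims[1],cv2.COLOR_RGB2BGR))
E
```

```text
{'clock': 0.0, 'joint_pos': array([1.05542191e+00, 3.14047190e-01, 4.49814774e-02, 1.30354079e+00,
       6.43915835e-06, 1.43120712e+00]), 'qvel': array([-0.0007575 ,  0.00105132, -0.0006957 , -0.00102717,  0.00054133,
       -0.0002856 ]), 'tau': array([-4.22994381e-04, -4.80624390e+01,  2.98535943e+01,  1.94518251e-02,
       -1.63560126e-04,  2.42801065e-06]), 'tcp_pos': array([0.2107972 , 0.53446798, 0.24138321]), 'orientation': array([-2.94178632e-04,  1.86788933e-01,  9.82399651e-01, -8.55951315e-04]), 'wrist_force': array([ 0.55287119, -0.20481589, -0.28630261]), 'ft_torque': array([0.00841951, 0.04976314, 0.05142917]), 'grip_force': 0.0, 'finger_gap': 0.08560544395904428}
scene [[-0.741, 0.523, -0.422, 1.036], [0.672, 0.565, -0.479, 0.64], [-0.011, -0.638, -0.77, 1.118], [0.0, 0.0, 0.0, 1.0]]
extractor_tab 0.92 [311. 178.] [0.325 0.087 0.103]
extractor_box 0.8 [282. 266.] [0.589 0.224 0.   ]
extractor_box 0.76 [307. 198.] [0.333 0.085 0.   ]
extractor_box 0.59 [396. 248.] [0.269 0.428 0.   ]
lathe_tab 0.97 [218. 171.] [ 0.537 -0.156  0.103]
lathe_box 0.91 [212. 193.] [ 0.568
[... 294 characters left out ...]
 0.445], [-0.052, -0.795, 0.604, -0.661], [-0.005, -0.605, -0.796, 0.946], [0.0, 0.0, 0.0, 1.0]]
extractor_tab 0.91 [187.  94.] [0.248 0.429 0.103]
extractor_tab 0.83 [201. 165.] [0.312 0.084 0.103]
extractor_tab 0.68 [285. 130.] [0.583 0.22  0.103]
extractor_box 0.76 [196. 117.] [0.266 0.421 0.   ]
extractor_box 0.75 [288. 149.] [0.599 0.232 0.   ]
extractor_box 0.65 [215. 188.] [0.345 0.072 0.   ]
lathe_tab 0.78 [280. 235.] [ 0.529 -0.174  0.103]
lathe_box 0.96 [287. 254.] [ 0.553 -0.175  0.   ]
wax_tin 0.89 [314. 205.] [ 0.654 -0.012  0.   ]
wax_tin 0.82 [281. 207.] [ 0.553 -0.013  0.   ]
spokeshave 0.56 [318. 345.] [ 0.603 -0.429  0.   ]
sanding_block 0.65 [254. 112.] [0.491 0.439 0.   ]
```

View pics/a.png

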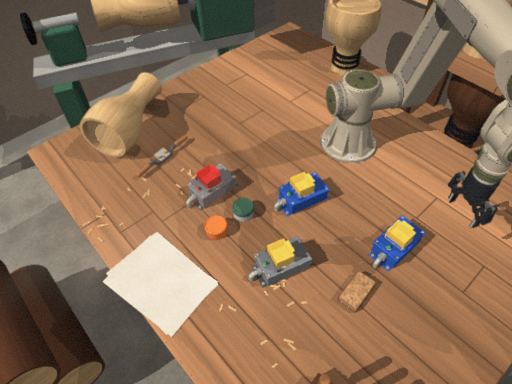

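View pics/b.png

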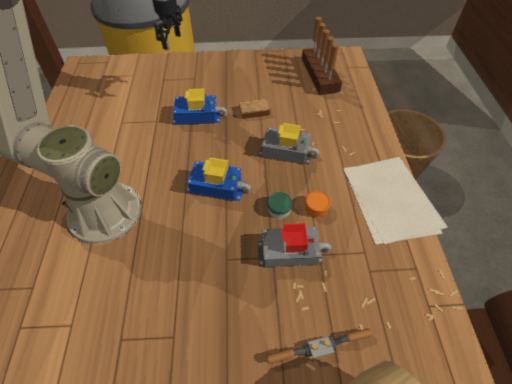

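The only grey box with a yellow guard is at scene (282,258) / side (289,145). Its look-alikes are the blue boxes at scene (302,190) and (398,240). The lathe has the red guard at scene (210,180), and the orange tin at scene (216,228) is also not meant. I choose the grey one, at about (0.59, 0.23), and check it in a close crop.

```bash
cat >> h.py <<'E'
def rot(st):
    q=st["orientation"];return R.from_quat([q[1],q[2],q[3],q[0]])
def goal_rot(yaw,tilt): # tool z down tilted forward by tilt deg, tool y = box y
    return R.from_euler("z",yaw,degrees=True)*R.from_euler("y",-tilt,degrees=True)*R.from_matrix(np.diag([-1.,1,-1]))
def delta(st,pos,Rg):
    r=rot(st);return (r.inv().apply(np.array(pos)-st["tcp_pos"])*1000).round(1),np.degrees((r.inv()*Rg).as_rotvec()).round(1)
def boxmodel(x,y,yaw):
    c,s=np.cos(yaw),np.sin(yaw)
    f=lambda P:np.array([[x+c*a-s*b,y+s*a+c*b,z] for a,b,z in P])
    return f
E
python3 - <<'E'
from h import *
st=get_state()
print(delta(st,[.50,.20,.26],goal_rot(0,0)))
p=read_camera("side");T=wfc(p,st)
im=cv2.cvtColor(p["color"],cv2.COLOR_RGB2BGR)[105:180,240:340];im=cv2.resize(im,None,fx=6,fy=6,interpolation=cv2.INTER_CUBIC)
cv2.imwrite("pics/c.png",im)
p=read_camera("wrist");print(p["fovy"],np.array(p["tool_from_camera"]).round(3).tolist())
E
```

```text
(array([-391.7, -205.5,  -17.6]), array([  0. ,   0. , -21.5]))
70.49637642646083 [[-0.0, -0.955, -0.298, 0.076], [1.0, -0.001, 0.001, 0.001], [-0.001, -0.298, 0.955, -0.132], [0.0, 0.0, 0.0, 1.0]]
```

View pics/c.png

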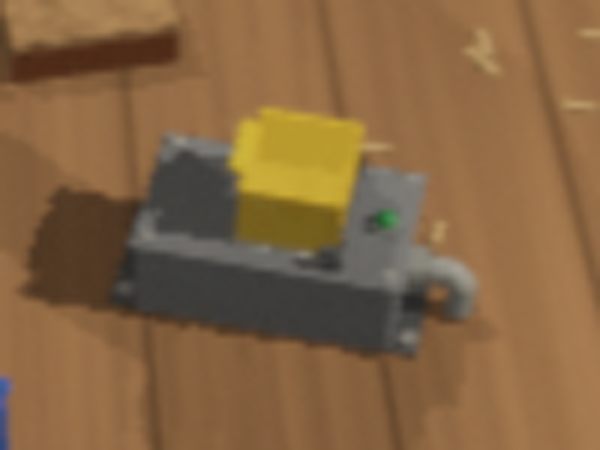

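The crop shows the grey box with the yellow guard. The tab is at the left (robot side), the lamp and conduit at the right, and the box is turned a few degrees clockwise.

{"op": "jog_arm", "data": {"moves": [{"slide": [-40,-20,-2],"angular": [0,0,-2],"fingers": 1},{"slide": [-390,-205,-18],"angular": [0,0,-13],"fingers": 1},{"slide": [-390,-205,-18],"angular": [0,0,-13],"fingers": 1},{"slide": [-390,-205,-18],"angular": [0,0,-13],"fingers": 1},{"slide": [-390,-205,-18],"angular": [0,0,-13],"fingers": 1},{"slide": [-390,-205,-18],"angular": [0,0,-13],"fingers": 1},{"slide": [-390,-205,-18],"angular": [0,0,-13],"fingers": 1},{"slide": [-390,-205,-18],"angular": [0,0,-13],"fingers": 1},{"slide": [-390,-205,-18],"angular": [0,0,-13],"fingers": 1},{"slide": [-390,-205,-18],"angular": [0,0,-13],"fingers": 1}]}}

```text
clock: 1.83
tcp_pos: [0.4816, 0.2203, 0.2596]
orientation: [0.0, 0.074, 0.997, 0.0]
wrist_force: [0.4, 1.2, 0.1]
finger_gap: 0.0002
grip_force: 0.0
```

{"op": "jog_arm", "data": {"moves": [{"slide": [0,0,0],"fingers": 1},{"slide": [0,0,0],"fingers": 1}]}}

```text
schema error: expected keys fingers, slide, angular
```

```bash
python3 - <<'E'
from h import *
st=get_state();print(st["clock"],st["tcp_pos"],np.degrees(rot(st).as_rotvec()).round(1),st["finger_gap"])
p=read_camera("wrist");T=wfc(p,st);save(p,"d")
for n,z in dict(extractor_tab=.103,extractor_box=0).items():
    for d in tip_of(n,p)[:2]: print(n,round(d["p"],2),np.round(d["point"],1),atz(p,d["point"],z,T).round(4))
E
```

```text
1.8333 [0.48164247 0.22026597 0.25955374] [ 13.4 179.5   0. ] 0.00024369181131728794
extractor_tab 0.74 [281.1 239. ] [0.5621 0.2344 0.103 ]
extractor_box 0.91 [140.4  78.1] [0.3482 0.0766 0.    ]
extractor_box 0.81 [272.3 225. ] [0.591  0.2246 0.    ]
```

View pics/d.png

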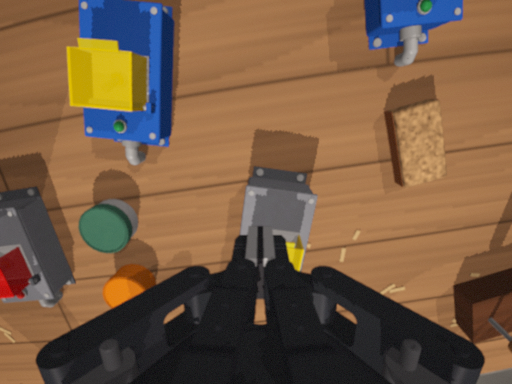

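The wrist view shows the box front at the top (250–314, 185), and the closed fingers hide the guard. The networks agree on about (0.592, 0.226), so I overlay a model to refine the position and yaw.

```bash
cat > ov.py <<'E'
from h import *
def wire(x,y,yaw):
    f=boxmodel(x,y,np.radians(yaw))
    L=[[(-75,-45,60),(75,-45,60),(75,45,60),(-75,45,60),(-75,-45,60)],[(-19,-33,102.5),(35,-33,102.5),(35,33,102.5),(-19,33,102.5),(-19,-33,102.5)],[(-19,-20,102.5),(-27,-20,103),(-27,20,103),(-19,20,102.5)]]
    return [f(np.array(l)/1000.) for l in L]
def mosaic(st,x,y,yaw,name,cams=("scene","side","wrist"),w=266):
    out=[]
    for c in cams:
        p=read_camera(c);T=wfc(p,st);u=proj(p,[x,y,.06],T)[0]
        s={"wrist":2.2}.get(c,3.5); h=400
        M=np.array([[s,0,w/2-s*u[0]],[0,s,h/2-s*u[1]]])
        A=cv2.warpAffine(cv2.cvtColor(p["color"],cv2.COLOR_RGB2BGR),M,(w,h),flags=cv2.INTER_CUBIC)
        for l in wire(x,y,yaw):
            q=proj(p,l,T)@M[:,:2].T+M[:,2]
            cv2.polylines(A,[q.round().astype(int).reshape(-1,1,2)],False,(255,0,255),1)
        out.append(A)
    cv2.imwrite("pics/"+name+".png",np.hstack(out))
E
python3 - <<'E'
from ov import *
mosaic(get_state(),.592,.226,-9,"e")
E
```

```text
(no output)
```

View pics/e.png

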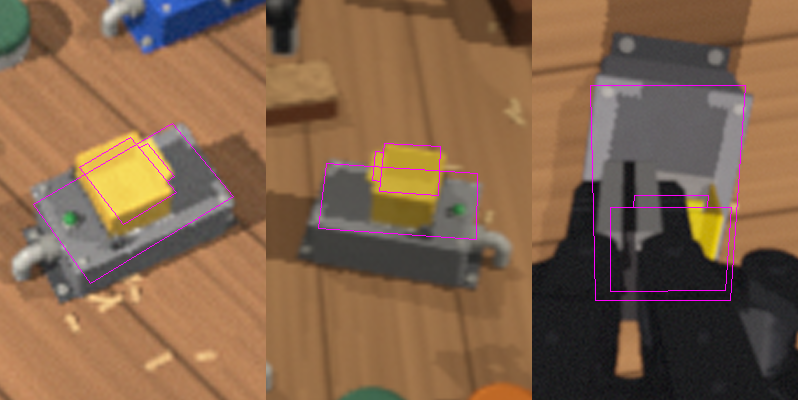

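```bash
python3 - <<'E'
from ov import *
from scipy.optimize import least_squares
st=get_state();obs=[]
C={"W":("wrist",532,2.2),"S":("side",266,3.5)}
pts=[("W",590,76,-75,-45),("W",750,97,-75,45),("S",323,163,-75,45),("S",311,227,-75,-45),("S",475,250,75,-45)]
P={};
for k in C:
    p=read_camera(C[k][0]);T=wfc(p,st);P[k]=(p,T,proj(p,[.592,.226,.06],T)[0])
    for d in tip_of("extractor_tab",p)[:3]: print(k,round(d["p"],2),d["point"],atz(p,d["point"],.103,T).round(4))
for k,a,b,X,Y in pts:
    p,T,u=P[k];_,o,s=C[k]
    g=atz(p,[u[0]+(a-o-133)/s,u[1]+(b-200)/s],.06,T);obs.append((X/1e3,Y/1e3,g[0],g[1]));print(k,X,Y,g.round(4))
def res(v):
    f=boxmodel(*v);return np.concatenate([f([(a,b,0)])[0,:2]-(c,d) for a,b,c,d in obs])
r=least_squares(res,[.592,.226,-.2]);print(r.x,np.degrees(r.x[2]),(r.fun*1e3).round(1))
mosaic(st,r.x[0],r.x[1],np.degrees(r.x[2]),"f")
E
```

```text
W 0.75 [99.5, 43.6] [0.3234 0.0873 0.103 ]
W 0.68 [277.5, 239.8] [0.5604 0.2323 0.103 ]
S 0.61 [279.3, 134.6] [0.5617 0.2021 0.103 ]
S 0.53 [183.4, 95.8] [0.2356 0.42   0.103 ]
W -75 -45 [0.5053 0.1937 0.06  ]
W -75 45 [0.532  0.2845 0.06  ]
S -75 45 [0.522  0.2819 0.06  ]
S -75 -45 [0.5046 0.1947 0.06  ]
S 75 -45 [0.6563 0.1562 0.06  ]
[ 0.58989552  0.22021313 -0.240641  ] -13.787713471274868 [ 1.1  0.7 -4.2 -2.7  5.8 -0.1  1.7 -0.3 -4.3  2.4]
```

View pics/f.png

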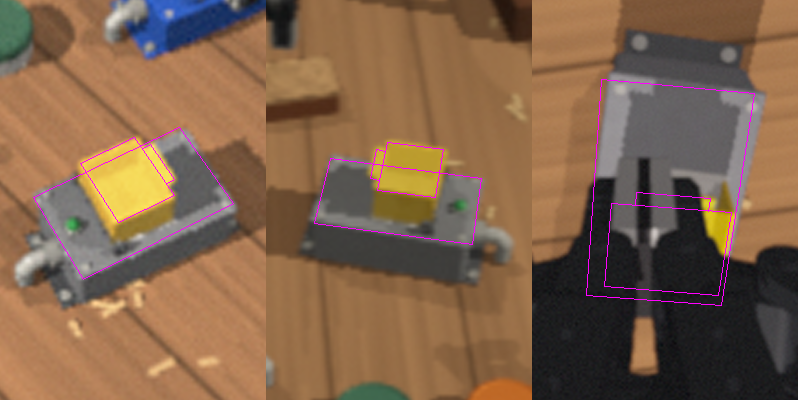

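```bash
cat >> h.py <<'E'
BX,BY,YAW=.589,.222,-14.5
def tcp_for(xb,yb,z,tilt,ahead=11): # fingertip centre, box-frame mm
    t=np.radians(tilt);P=np.array([[xb-ahead*np.sin(t),yb,z+ahead*np.cos(t)]])/1e3
    return boxmodel(BX,BY,np.radians(YAW))(P)[0]
def go(st,xb,yb,z,tilt): return delta(st,tcp_for(xb,yb,z,tilt),goal_rot(YAW,tilt))
def tipnow(st):
    q=R.from_euler("z",-YAW,degrees=True);a=(q*rot(st)).apply([0,0,1])
    return (q.apply(np.array(st["tcp_pos"])-[BX,BY,0])*1e3+11*a).round(1),np.degrees(np.arctan2(a[0],-a[2])).round(1)
E
python3 - <<'E'
from h import *
st=get_state();print(go(st,-62,0,115,40),tipnow(st))
E
```

```text
(array([-39.1,  22.4, 135.9]), array([  2.1, -40. ,   5.8])) (array([-105.6,  -26.4,  248.3]), np.float64(0.0))
```

{"op": "jog_arm", "data": {"moves": [{"slide": [-6,4,22],"angular": [0.3,-6.6,1],"fingers": 1},{"slide": [-13,8,45],"angular": [0.7,-13.3,2],"fingers": 1},{"slide": [-20,12,68],"angular": [1,-20,3],"fingers": 1},{"slide": [-26,15,90],"angular": [1.4,-26.6,4],"fingers": 1},{"slide": [-33,19,113],"angular": [1.8,-33.3,5],"fingers": 1},{"slide": [-39,22,136],"angular": [2.1,-40,5.8],"fingers": 1},{"slide": [-39,22,136],"angular": [2.1,-40,5.8],"fingers": 1},{"slide": [-39,22,136],"angular": [2.1,-40,5.8],"fingers": 1}]}}

```text
clock: 3.15
tcp_pos: [0.5177, 0.2372, 0.1184]
orientation: [0.337, 0.117, 0.933, -0.045]
wrist_force: [-0.2, -1.0, -0.9]
finger_gap: -0.0
grip_force: 0.0
```

```bash
python3 - <<'E'
from ov import *
st=get_state();print(tipnow(st),st["clock"])
ims=[]
for c in ("side","wrist"):
    p=read_camera(c);T=wfc(p,st);s=4.5 if c=="side" else 1.6
    u=proj(p,[.56,.23,.09],T)[0]
    M=np.array([[s,0,200-s*u[0]],[0,s,220-s*u[1]]])
    A=cv2.warpAffine(cv2.cvtColor(p["color"],cv2.COLOR_RGB2BGR),M,(400,440),flags=cv2.INTER_CUBIC)
    for l in wire(BX,BY,YAW):
        q=proj(p,l,T)@M[:,:2].T+M[:,2];cv2.polylines(A,[q.round().astype(int).reshape(-1,1,2)],False,(255,0,255),1)
    for a in (11,0):
        q=M[:,:2]@proj(p,np.array(st["tcp_pos"])+rot(st).apply([0,0,a/1e3]),T)[0]+M[:,2];cv2.circle(A,tuple(int(v) for v in q),3,(0,255,0),1)
    ims.append(A)
cv2.imwrite("pics/g.png",np.hstack(ims))
E
```

```text
(array([-65.8,  -3.1, 109.9]), np.float64(39.7)) 3.15
```

View pics/g.png

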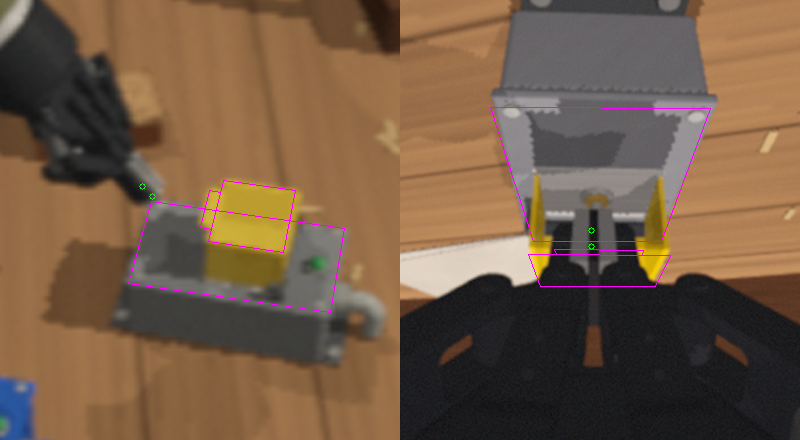

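The wrist view is good: guard cheeks at x≈537 and 657, toggle foot at (597,197), fingers at 592, and the model front edge about 3 mm too far back. I correct for that, then lower in front of the tab and insert.

```bash
sed -i 's/^BX,BY,YAW=.*/BX,BY,YAW=.586,.2228,-14.5/' h.py; python3 - <<'E'
from h import *
st=get_state();print(tipnow(st),go(st,-62,0,77,40),go(st,-24,0,77,40))
E
```

```text
(array([-59. ,  -0.9, 114.4]), np.float64(39.9)) (array([26.3,  0.9, 26.8]), array([-0. , -0.1,  0. ])) (array([-2.8,  0.9, 51.2]), array([-0. , -0.1,  0. ]))
```

The arm was still settling when that overlay was taken, which explains the 4 mm offset, so I go back to the original estimate.

```bash
sed -i 's/^BX,BY,YAW=.*/BX,BY,YAW=.589,.222,-14.5/' h.py; python3 - <<'E'
from ov import *
st=get_state();print(tipnow(st),go(st,-60,0,77,40),go(st,-24,0,77,40))
p=read_camera("wrist");T=wfc(p,st);s=1.6
u=proj(p,[.56,.23,.09],T)[0];M=np.array([[s,0,200-s*u[0]],[0,s,220-s*u[1]]])
A=cv2.warpAffine(cv2.cvtColor(p["color"],cv2.COLOR_RGB2BGR),M,(400,440),flags=cv2.INTER_CUBIC)
for l in wire(BX,BY,YAW):
    q=proj(p,l,T)@M[:,:2].T+M[:,2];cv2.polylines(A,[q.round().astype(int).reshape(-1,1,2)],False,(255,0,255),1)
cv2.imwrite("pics/h.png",A)
E
```

```text
(array([-62.1,  -0.9, 114.4]), np.float64(39.9)) (array([22.4,  0.9, 30.1]), array([-0. , -0.1,  0. ])) (array([-5.2,  0.9, 53.2]), array([-0. , -0.1,  0. ]))
```

View pics/h.png

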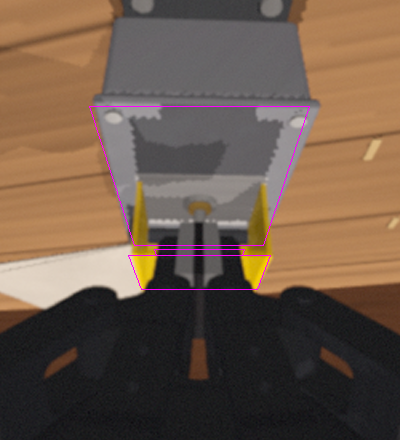

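The overlay now fits within about 2 mm. Next is lowering and going in under the tab.

{"op": "jog_arm", "data": {"moves": [{"slide": [11,1,15],"angular": [0,0,0],"fingers": 1},{"slide": [22,1,30],"angular": [0,0,0],"fingers": 1},{"slide": [22,1,30],"angular": [0,0,0],"fingers": 1},{"slide": [13,1,38],"angular": [0,0,0],"fingers": 1},{"slide": [4,1,45],"angular": [0,0,0],"fingers": 1},{"slide": [-4,1,52],"angular": [0,0,0],"fingers": 1},{"slide": [-4,1,52],"angular": [0,0,0],"fingers": 1},{"slide": [-4,1,52],"angular": [0,0,0],"fingers": 1}]}}

```text
clock: 3.97
tcp_pos: [0.5597, 0.2295, 0.0871]
orientation: [0.34, 0.12, 0.932, -0.043]
wrist_force: [0.3, -1.3, -0.9]
finger_gap: -0.0
grip_force: 0.0
```

```bash
python3 - <<'E'
from h import *
p=read_camera("side");st=get_state();print(st["clock"],tipnow(st),st["wrist_force"].round(1))
for w in [(-10,0,105,37),(2,0,118,35)]: print(w,go(st,*w))
A=cv2.resize(p["color"][80:180,220:340],None,fx=4,fy=4,interpolation=cv2.INTER_CUBIC);cv2.imwrite("pics/i.png",A[:,:,::-1])
E
```

```text
4.0167 (array([-24.1,  -0.4,  78.2]), np.float64(40.1)) [0.5 0.7 0.7]
(-10, 0, 105, 37) (array([-28.6,   0.4, -11.5]), array([-0. ,  3.1, -0.1]))
(2, 0, 118, 35) (array([-46.6,   0.4, -13.7]), array([-0. ,  5.1, -0.1]))
```

View pics/i.png

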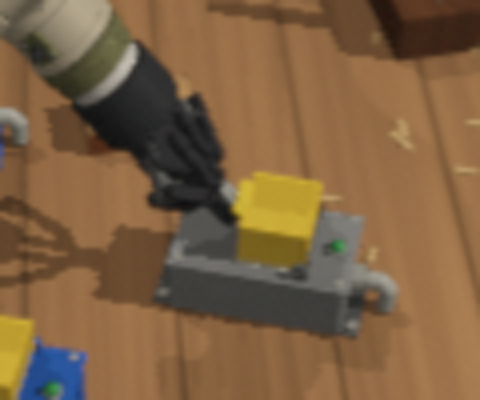

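The fingertip has gone in under the tab at about (235,200) in the crop. Now I lift.

{"op": "jog_arm", "data": {"moves": [{"slide": [-10,0,-4],"angular": [0,1,0],"fingers": 1},{"slide": [-19,0,-8],"angular": [0,2,0],"fingers": 1},{"slide": [-29,0,-12],"angular": [0,3,0],"fingers": 1},{"slide": [-35,0,-12],"angular": [0,4,0],"fingers": 1},{"slide": [-41,0,-13],"angular": [0,4.5,0],"fingers": 1},{"slide": [-47,0,-14],"angular": [0,5,0],"fingers": 1},{"slide": [-47,0,-14],"angular": [0,5,0],"fingers": 1},{"slide": [-47,0,-14],"angular": [0,5,0],"fingers": 1}]}}

```text
clock: 4.68
tcp_pos: [0.5841, 0.2231, 0.1272]
orientation: [0.299, 0.121, 0.946, -0.038]
wrist_force: [-1.0, 1.2, -1.1]
finger_gap: -0.0
grip_force: 0.2
```

```bash
python3 - <<'E'
from h import *
p=read_camera("side");q=read_camera("scene");st=get_state();print(st["clock"],tipnow(st),st["wrist_force"].round(1))
for w in [(14,0,120,24),(28,0,121,12),(39,0,118,0),(39,0,84,0)]: print(w,go(st,*w))
A=np.hstack([cv2.resize(p["color"][80:180,240:340],None,fx=4,fy=4,interpolation=cv2.INTER_CUBIC),cv2.resize(q["color"][200:300,230:330],None,fx=4,fy=4,interpolation=cv2.INTER_CUBIC)]);cv2.imwrite("pics/j.png",A[:,:,::-1])
E
```

```text
4.7833 (array([  0.5,  -0.5, 117.3]), np.float64(35.0)) [-0.5  0.5 -0.4]
(14, 0, 120, 24) (array([-14.7,   0.5,   5.7]), array([-0., 11., -0.]))
(28, 0, 121, 12) (array([-28.9,   0.5,  13.6]), array([-0., 23., -0.]))
(39, 0, 118, 0) (array([-38.2,   0.5,  23.5]), array([-0., 35., -0.]))
(39, 0, 84, 0) (array([-18.7,   0.5,  51.3]), array([-0., 35., -0.]))
```

View pics/j.png

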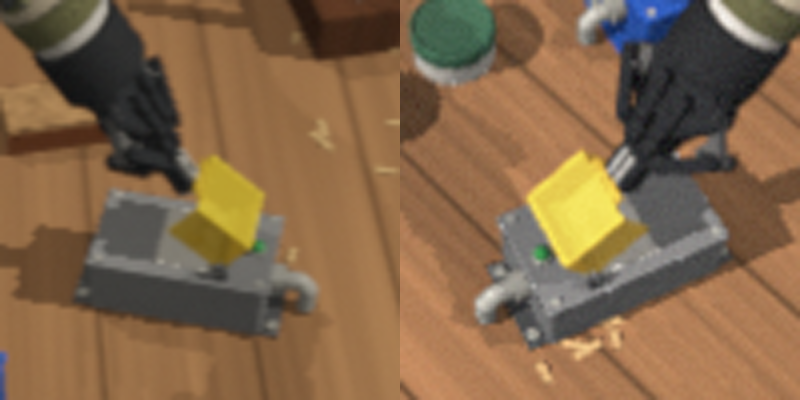

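Both views show the guard held up at about 0.65 rad. Next I turn the finger upright while pushing the guard back, still above the toggle.

{"op": "jog_arm", "data": {"moves": [{"slide": [-7,0.5,3],"angular": [0,5.5,0],"fingers": 1},{"slide": [-15,0.5,6],"angular": [0,11,0],"fingers": 1},{"slide": [-22,0.5,10],"angular": [0,17,0],"fingers": 1},{"slide": [-29,0.5,14],"angular": [0,23,0],"fingers": 1},{"slide": [-34,0.5,18],"angular": [0,29,0],"fingers": 1},{"slide": [-38,0.5,23],"angular": [0,35,0],"fingers": 1},{"slide": [-38,0.5,23],"angular": [0,35,0],"fingers": 1},{"slide": [-38,0.5,23],"angular": [0,35,0],"fingers": 1}]}}

```text
clock: 5.45
tcp_pos: [0.6279, 0.2115, 0.1269]
orientation: [-0.001, 0.128, 0.992, -0.001]
wrist_force: [-0.4, 0.2, -1.2]
finger_gap: 0.0002
grip_force: 0.4
```

```bash
python3 - <<'E'
from h import *
p=read_camera("side");q=read_camera("scene");st=get_state();print(st["clock"],tipnow(st),st["wrist_force"].round(1))
for w in [(39,0,84,0)]: print(w,go(st,*w))
for k in (p,q):
  for d in tip_of("extractor_toggle_tip",k)[:2]: print(d["p"],atz(k,d["point"],.094,wfc(k)))
print(boxmodel(BX,BY,np.radians(YAW))([(.019,0,.094)]))
A=np.hstack([cv2.resize(p["color"][80:180,240:340],None,fx=4,fy=4,interpolation=cv2.INTER_CUBIC),cv2.resize(q["color"][200:300,230:330],None,fx=4,fy=4,interpolation=cv2.INTER_CUBIC)]);cv2.imwrite("pics/k.png",A[:,:,::-1])
E
```

```text
5.55 (array([3.800e+01, 1.000e-01, 1.178e+02]), np.float64(0.0)) [-0.   0.3 -0.5]
(39, 0, 84, 0) (array([-1. , -0.1, 33.8]), array([-0.,  0., -0.]))
[[0.60739481 0.21724278 0.094     ]]
```

View pics/k.png

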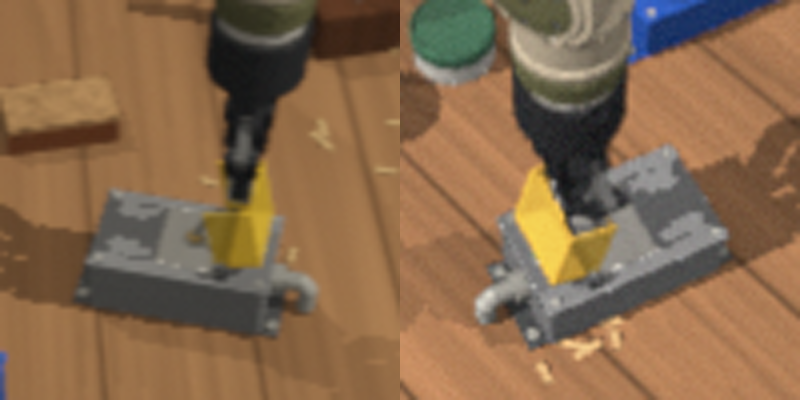

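The guard is held at about 1.3 rad with the finger upright behind the toggle, whose foot is at about (198,230) in the left view. Descending behind it, I'll rely on the forces from here, because I've used up my picture allowance.

{"op": "jog_arm", "data": {"moves": [{"slide": [-3,0,8],"angular": [0,0,0],"fingers": 1},{"slide": [-3,0,17],"angular": [0,0,0],"fingers": 1},{"slide": [-3,0,24],"angular": [0,0,0],"fingers": 1},{"slide": [-3,0,29],"angular": [0,0,0],"fingers": 1},{"slide": [-3,0,34],"angular": [0,0,0],"fingers": 1},{"slide": [-3,0,34],"angular": [0,0,0],"fingers": 1},{"slide": [-3,0,34],"angular": [0,0,0],"fingers": 1}]}}

```text
clock: 6.23
tcp_pos: [0.6288, 0.2116, 0.0947]
orientation: [-0.001, 0.127, 0.992, -0.0]
wrist_force: [-1.7, 0.8, -1.3]
finger_gap: 0.0002
grip_force: 0.0
```

```bash
python3 - <<'E'
from h import *
st=get_state();print(st["clock"],tipnow(st),st["wrist_force"].round(1));print(go(st,10,0,84,0))
E
```

```text
6.2333 (array([41.1, -0.1, 83.7]), np.float64(-0.1)) [-1.7  0.8 -1.3]
(array([31.1,  0.1, -0.2]), array([-0. , -0.1, -0.1]))
```

There is no resistance on the way down. Now I pull the toggle forward.

{"op": "jog_arm", "data": {"moves": [{"slide": [5,0,0],"angular": [0,0,0],"fingers": 1},{"slide": [10,0,0],"angular": [0,0,0],"fingers": 1},{"slide": [14,0,0],"angular": [0,0,0],"fingers": 1}]}}

```text
clock: 6.48
tcp_pos: [0.6176, 0.215, 0.0967]
orientation: [0.002, 0.127, 0.992, 0.0]
wrist_force: [3.2, -1.8, 2.7]
finger_gap: -0.0003
grip_force: 2.1
```

{"op": "jog_arm", "data": {"moves": [{"slide": [4,0,0],"angular": [0,0,0],"fingers": 1},{"slide": [8,0,0],"angular": [0,0,0],"fingers": 1}]}}

```text
clock: 6.65
tcp_pos: [0.6087, 0.2174, 0.0965]
orientation: [0.001, 0.127, 0.992, 0.0]
wrist_force: [-0.6, 0.3, 1.1]
finger_gap: -0.0
grip_force: 0.0
```

{"op": "jog_arm", "data": {"moves": [{"slide": [4,0,0],"angular": [0,0,0],"fingers": 1},{"slide": [8,0,0],"angular": [0,0,0],"fingers": 1},{"slide": [8,0,0],"angular": [0,0,0],"fingers": 1}]}}

```text
clock: 6.9
tcp_pos: [0.6015, 0.2191, 0.096]
orientation: [0.001, 0.127, 0.992, -0.0]
wrist_force: [3.0, -1.3, 0.0]
finger_gap: -0.0001
grip_force: 1.7
```

```bash
python3 - <<'E'
from h import *
st=get_state();print(st["clock"],tipnow(st),st["wrist_force"].round(1))
for c in ("scene","side"):
  p=read_camera(c)
  for z in (.094,):
    for d in tip_of("extractor_toggle_tip",p)[:2]: print(c,d["p"],d["point"],(R.from_euler("z",-YAW,degrees=True).apply(atz(p,d["point"],z,wfc(p))-[BX,BY,0])*1e3).round(1))
E
```

```text
6.9 (array([12.8,  0.3, 85. ]), np.float64(0.2)) [ 3.  -1.3  0. ]
```

The force rose to 3 N at the toggle, fell as it snapped over, and is back at 3 N where the on stop should be. I nudge 2 mm to confirm, back off, then lift out.

{"op": "jog_arm", "data": {"moves": [{"slide": [2,0,0],"angular": [0,0,0],"fingers": 1},{"slide": [2,0,0],"angular": [0,0,0],"fingers": 1}]}}

```text
clock: 7.27
tcp_pos: [0.6011, 0.2191, 0.0961]
orientation: [0.002, 0.127, 0.992, -0.0]
wrist_force: [7.0, -3.0, -4.7]
finger_gap: 0.0001
grip_force: 3.5
```

{"op": "jog_arm", "data": {"moves": [{"slide": [-7,0,0],"angular": [0,0,0],"fingers": 1},{"slide": [-7,0,-10],"angular": [0,0,0],"fingers": 1},{"slide": [-7,0,-20],"angular": [0,0,0],"fingers": 1},{"slide": [-7,0,-30],"angular": [0,0,0],"fingers": 1},{"slide": [-7,0,-30],"angular": [0,0,0],"fingers": 1}]}}

```text
clock: 7.68
tcp_pos: [0.6068, 0.2184, 0.129]
orientation: [0.002, 0.127, 0.992, 0.001]
wrist_force: [0.6, 0.1, 1.6]
finger_gap: -0.0001
grip_force: 0.3
```

```bash
python3 - <<'E'
from h import *
p=read_camera("side");st=get_state();print(st["clock"],tipnow(st),st["wrist_force"].round(1))
for d in tip_of("extractor_toggle_tip",p)[:2]: print(d["p"],d["point"])
print(go(st,-80,0,116,0))
E
```

```text
7.7333 (array([ 18.1,   0.9, 117.1]), np.float64(0.2)) [-0.9  0.6  0.2]
(array([98.1, -1. ,  0.8]), array([ 0.1,  0.2, -0.1]))
```

The 7 N without movement confirms the stop. The finger is now clear above the toggle, so I move out to the front and the guard slides down after it.

{"op": "jog_arm", "data": {"moves": [{"slide": [12,0,0],"angular": [0,0,0],"fingers": 1},{"slide": [24,0,0],"angular": [0,0,0],"fingers": 1},{"slide": [36,0,0],"angular": [0,0,0],"fingers": 1},{"slide": [48,0,0],"angular": [0,0,0],"fingers": 1},{"slide": [60,0,0],"angular": [0,0,0],"fingers": 1},{"slide": [80,0,-5],"angular": [0,0,0],"fingers": 1},{"slide": [110,0,-20],"angular": [0,0,0],"fingers": 1},{"slide": [150,0,-60],"angular": [0,0,0],"fingers": 1},{"slide": [150,0,-80],"angular": [0,0,0],"fingers": 1},{"slide": [150,0,-80],"angular": [0,0,0],"fingers": 1}]}}

```text
clock: 8.62
tcp_pos: [0.4603, 0.2572, 0.2115]
orientation: [0.003, 0.126, 0.992, 0.002]
wrist_force: [2.5, -0.4, 0.5]
finger_gap: -0.0001
grip_force: 0.0
```

{"op": "jog_arm", "data": {"moves": [{"slide": [0,0,0],"angular": [0,0,0],"fingers": 1},{"slide": [0,0,0],"angular": [0,0,0],"fingers": 1},{"slide": [0,0,0],"angular": [0,0,0],"fingers": 1},{"slide": [0,0,0],"angular": [0,0,0],"fingers": 1},{"slide": [0,0,0],"angular": [0,0,0],"fingers": 1},{"slide": [0,0,0],"angular": [0,0,0],"fingers": 1}]}}

```text
clock: 9.12
tcp_pos: [0.4606, 0.2553, 0.2048]
orientation: [-0.0, 0.127, 0.992, -0.0]
wrist_force: [-0.8, 0.4, -0.4]
finger_gap: -0.0004
grip_force: 0.0
```

```bash
python3 - <<'E'
from ov import *
st=get_state();print(st["clock"],tipnow(st),st["wrist_force"].round(1))
for c in ("side","scene","wrist"):
  p=read_camera(c);T=wfc(p,st)
  for n,z in dict(extractor_tab=.103,extractor_toggle_tip=.094).items():
    for d in tip_of(n,p)[:3]: print(c,n,round(d["p"],2),(R.from_euler("z",-YAW,degrees=True).apply(atz(p,d["point"],z,T)-[BX,BY,0])*1e3).round(1))
  h=cv2.cvtColor(p["color"],cv2.COLOR_RGB2HSV)
  # guard mask vs shut-guard hull
  m=((h[...,0]>20)&(h[...,0]<32)&(h[...,1]>190)&(h[...,2]>90)).astype(np.uint8)
  f=boxmodel(BX,BY,np.radians(YAW))
  pts=f(np.array([(a,b,z) for a in(-19,35) for b in(-33,33) for z in(64,102.5)]+[(-27,-20,103),(-27,20,103)])/1e3)
  q=cv2.convexHull(proj(p,pts,T).astype(np.float32));M=np.zeros_like(m);cv2.fillConvexPoly(M,q.round().astype(int),1)
  D=cv2.dilate(M,np.ones((31,31),np.uint8));yy=m&D
  print(c,"hull",M.sum(),"yellow in",(yy&M).sum(),"yellow near outside",(yy&(1-M)).sum())
E
```

```text
9.1167 (array([-132.7,    0. ,  193.8]), np.float64(-0.0)) [-0.8  0.4 -0.4]
side extractor_tab 0.8 [-386.1   98.6  103. ]
side extractor_tab 0.7 [-242.  -198.4  103. ]
side extractor_tab 0.61 [-23.2  -9.3 103. ]
side extractor_toggle_tip 0.37 [-18.2   2.3  94. ]
side hull 452 yellow in 141 yellow near outside 0
scene extractor_tab 0.87 [-226.1 -214.   103. ]
scene extractor_tab 0.78 [-385.2  109.9  103. ]
scene extractor_tab 0.75 [-36.1  -4.9 103. ]
scene extractor_toggle_tip 0.42 [  49.1 -193.8   94. ]
scene hull 603 yellow in 0 yellow near outside 0
wrist extractor_tab 0.82 [-225.5 -200.3  103. ]
wrist extractor_tab 0.64 [-27.5   2.9 103. ]
wrist hull 3884 yellow in 179 yellow near outside 0
```

```bash
python3 - <<'E'
from h import *
for c,f,(u,v) in (("side","b",(289,140)),("scene","a",(280,255))):
    p=read_camera(c);a=cv2.cvtColor(cv2.imread(f"pics/{f}.png"),cv2.COLOR_BGR2LAB).astype(int);b=cv2.cvtColor(p["color"],cv2.COLOR_RGB2LAB).astype(int)
    d=np.abs(a-b)[...,1:].max(2)[v-35:v+35,u-40:u+40];ys,xs=np.where(d>18)
    print(c,len(xs),[(x+u-40,y+v-35) for x,y in zip(xs,ys)][:15])
    pass
E
```

```text
side 0 []
scene 0 []
```

The guard region matches the pictures from before the job in both static cameras, so it is shut. The toggle was felt firm at its on stop, so I hand in.

```bash
python3 -c "
from h import *
print(hand_in())"
```

```text
the job is handed in; nothing more can be done
None
```

I handed in at about 9 s: the toggle was felt snapping over and sitting firm at its on stop, and the yellow guard looks fully shut in both fixed cameras; the lathe and loose things were not touched or re-checked, no verdict came back, and I viewed 11 pictures, one over the limit of 10.

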